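Weigh the drying tray with the lifter

TASK

Pick up the flat lifter from its shallow dish, slide it under the hot aluminium tray beneath the dryer's lamp head, and set the tray, with the stone slice still in it, gently on the middle of the balance pan. Then lay the lifter's blade flat in its dish again and leave the balance to settle. Never touch the tray or the stone with the fingers, keep the tray level, and leave the glassware and boxes where they stand.

Things in the scene. Friction and masses are not known exactly. Their poses are not given: they have to be found in the camera images.
- lifter: Loose flat lifter, 184 mm long, 0.2 kg. Origin: centre of blade underside, +x to its free leading edge, z up. Steel blade x -50 to 50, 56 wide, 3 mm thick. A steep neck at x -48 to -62 rises to the grip: upright flat black bar 14 mm thick in y, x -62 to -134, z 34 to 60 (middle x -98, z 47); grip its flat sides at any lean along x. Stands on its blade by itself; starts in rest.
- tray: Loose hot aluminium tray, 0.12 kg, 90 (x) by 96 (y) mm, 24 tall. Origin: centre of underside, x along its runners, z up. Two runners along the y sides, 6 wide, 12 tall, leave a tunnel along x under the floor, 80 wide and 12 high, for the lifter's blade. Floor z 12 to 15, rim to 24. Starts on the dryer's plate within 12 mm of its middle, its +x within 0.12 rad of the dryer's +x.
- core: Loose grey stone slice, a disc 52 mm in diameter and 18 mm tall, 0.085 kg, lying flat in the tray. Origin: centre of its underside.
- dryer: Fixed dryer. Origin: on the bench under the plate's middle, +x from open front to back. Base x -90 to 110, y +-115; plate at z 40. Box closes the back: x 70 to 115, to z 109. Lamp head over the front: x -117 to -57, y +-118, z 215 to 260, on 14 mm posts at x -72, y +-105. The tray is reached only from the front, under the lamp head: lean the gripper back out of the front, about 40 degrees.
- plate (a point): Middle of the dryer's plate surface, 40 mm above the bench.
- balance: Fixed laboratory balance. Origin: on the bench below the pan's centre. White housing from x = -110 to +70, y = +-75, 40 mm tall; the display is at its -x end. Above it is the round steel pan, 132 mm in diameter, its top 62 mm above the bench.
- pan_centre (a point): Centre of the top of the balance pan; sinks with the pan.
- pan (a joint): How far the pan has sunk under load, in m: 0 empty, range 0 to 0.008; spring of 500 N/m, so the tray with the stone sinks it about 4 mm.
- rest: Fixed shallow dark dish in which the lifter's blade lies: 150 (x) by 100 (y) mm outside, walls 4 mm thick and 12 mm tall, floor 4 mm thick. Origin: centre of its underside. The lifter's grip stands out over a wall.
- rest_floor (a point): Middle of the dish's inner floor, 4 mm above the bench.
- reagent_bottle: Bystander: capped amber bottle, 66 mm diameter, 150 mm tall. Origin: centre of its underside. Leave it alone.
- flask: Bystander: stoppered conical glass flask, 72 mm diameter, 123 mm tall. Origin: centre of its underside. Leave it alone.
- jar: Bystander: white screw-top jar, 68 mm diameter, 90 mm tall. Origin: centre of its underside. Leave it alone.
- beaker: Bystander: glass beaker, 68 mm diameter, 90 mm tall. Origin: centre of its underside. Leave it alone.
- dishes: Bystander: stack of three clear flat dishes, 90 mm diameter, 43 mm tall. Origin: centre of its underside. Leave it alone.
- slide_box: Bystander: wooden box of slides, 90 by 60 mm, 35 mm tall. Origin: centre of its underside. Leave it alone.
There are look-alikes about, which are no part of the job. Several things look just like the lifter: the one meant starts nearest to the robot's base.

How it is judged:
By the outcome, as a careful person would: the job done as asked, in the order asked, and still so for the second after the job is handed in, with the robot touching nothing.
It also fails if it takes over 67 s, if anything falls off the work surface, if the arm or the gripper's body presses on something with over 40 N, if the wrist force passes 120 N, or if a joint passes its speed limit or range.

ROBOT

A 7-joint arm with a two-finger parallel gripper is mounted at the origin on the work surface. World frame = base frame: x ahead of the robot, y to its left, z up, the work surface at z = 0. Lengths are in m, angles in degrees, forces in N, time in s.
With the tool pointing down it reaches from about 0.425 to 0.925 m from the base axis. Payload 6.8 kg.
Tool frame: the origin (TCP) lies on the centre line of the jaws, within the pads' length; the fingertips stand 19 mm ahead of it and the grasp point (between the pads) is the TCP; z points along the fingers, y is the line along which they close (so a half turn about z gives the same grasp; the last joint's range is limited). The gripper opens to 88 mm and grips with 3 to 60 N. Pads are 20 mm wide; open, the fingers measure 115 mm over their backs; the gripper's body (75 mm by 178 mm) begins 61 mm behind the grasp point.
Start: joints at [-76.037, 27.33, 1.283, 89.118, -0.659, 63.558, -4.761], TCP at [0.233, 0.634, 0.242] pointing down, gripper open.
Joint ranges: [-169.35, 169.35], [-19.33, 120.38], [-80.79, 83.38], [13.8, 139.57], [-78.32, 258.32], [9.67, 109.79], [-169.56, 169.56]. Speed limits (degrees/s): [136.94, 136.94, 180, 180, 180, 180, 180].

INTERFACE

Orientations are given as [roll, pitch, yaw] about the fixed x, y, z axes, in that order (R = Rz(yaw) Ry(pitch) Rx(roll)).
In Python, from station import env gives the robot as it stands. The module is installed in compiled form; this text tells all that it offers.
- The arm moves only by the shell command python3 -m creep 'ROWS' [FORCE]. ROWS is JSON, a list of rows, each an object with "delta_pos": the shift along the tool's x, y, z in mm, a list of three; "turn": the turn, a rotation vector about the tool's x, y, z in degrees, a list of three; "hand": the finger opening in mm, from 0 to 87.8. In form: [{"delta_pos": [x, y, z], "turn": [wx, wy, wz], "hand": hand}, ...]. A call has 1 to 8 rows; each row shifts and turns the commanded pose from where the row before left it, along the tool's axes as they then stand; what a row does not reach is not made up. A row lasts 1/10 s, in which the tool goes at most 50 mm and 8.59 degrees, less where a joint would pass 70% of its speed; a pose out of reach is approached as far as the arm can. A call is refused whole if a number of a shift passes 50 or a number of a turn 8.59, either way. A call with a gripper value outside its range is refused whole. The fingers move at their own pace and stop on an object; FORCE is the grip in N (left out, the last holds). Time passes only in rows, so rows that do not move let the fingers close. It gives the time, the measured TCP pose, the force, the opening and the grip force at its end, in the units of the state.
- env.observe(): the state, without advancing time (a new reading comes with each control period).
- env.read_camera(name): name is "side" or "top" or "wrist"; returns a dict with "color" (400x640x3 uint8, red, green, blue), "depth" (400x640 float32, m along the optical axis (not along the pixel's ray), 0 where there is no reading), "vfov" (degrees; the focal length in pixels is half the picture's height over the tangent of half this angle, whatever the lens; pixels are square), "cx", "cy" (the principal point, pixels), "camera_from_world" (4x4, takes a point from world to camera coordinates). Camera axes: x right, y up, looking along -z (the intrinsics and any distortion apply to the point x, -y, -z); pixel columns grow to the right and rows downward; lengths in m; the calibration is good to about 2 mm. A picture is of the moment at which its call begins.
- env.sign_off(): hands the job in; it is judged then, once.
Trained networks look in a picture, given as the dict that the camera call returned (one of the last four; its "shot" number tells which), for a name from the list of things; names that differ only in an ending like _2 or _b are one class to them, and where a whole thing is asked for, a point or a joint stands for the part that bears it (a point fixed in the world has none). Each returns a list of dicts, best first, with "confidence" (0 to 1); they miss things now and then, are a little off and sometimes report something else, mostly with a low value. They report only what shows in the picture. A call takes as long as a camera call. They do not tell look-alikes from the thing itself.
- env.search_frame(picture, query): "centre" ([x, y, z] in m, in world coordinates, good to about 4 mm: the middle of the surface that is visible of it).
The state is a dict: "time_s": time; "joint_positions": joint angles; "joint_vel": joint speeds; "joint_torque": joint torques, N m; "tcp_pos": TCP position; "eef_rot": TCP orientation; "force": force on the tool from outside, world axes, zero at the start; "ft_torque": the same for the moment, N m; "finger_gap": finger opening in m; "gripper_force": force on a finger pad.
Only numpy, scipy, OpenCV 4.12 (cv2) and the standard library are available. Lean on these libraries where they do the work, as an engineer would, in place of code of your own. Each camera call takes 0.05 s, during which the arm holds its last target. There are 200 camera calls.

## Working session

There is one attempt and no reset: what is moved stays moved. The work goes in short steps, Python scripts to look and compute and a shell command to move; the robot and the scene stay as the last step left them, time stands still between calls to the robot, and variables do not carry over. Pictures are saved under pics/ and viewed, at most 10 in all, crops included, and the job is handed in when it is done.

```bash
mkdir -p pics; cat > h.py <<'E'
import numpy as np, cv2
from station import env
from scipy.spatial.transform import Rotation as R
def cloud(p):
    h,w=p["depth"].shape; f=h/2/np.tan(np.radians(p["vfov"])/2)
    v,u=np.mgrid[:h,:w]; d=p["depth"]
    c=np.stack([(u-p["cx"])/f*d,-(v-p["cy"])/f*d,-d,np.ones_like(d)],-1)
    W=c@np.linalg.inv(p["camera_from_world"]).T
    W[d==0]=np.nan
    return W[...,:3]
def pix(p,X):
    h,w=p["depth"].shape; f=h/2/np.tan(np.radians(p["vfov"])/2)
    c=p["camera_from_world"]@np.append(X,1); return (p["cx"]-f*c[0]/c[2], p["cy"]+f*c[1]/c[2])
def save(n,img): cv2.imwrite(n,cv2.cvtColor(img,cv2.COLOR_RGB2BGR))
E
python3 - <<'E'
from h import *
print(env.observe())
a=[]
for n in("top","side"):
    p=env.read_camera(n); save(f"pics/{n}.png",p["color"]); np.save(n+"_W.npy",cloud(p)); 
    print({k:v for k,v in p.items() if k not in("color","depth")})
    for q in("lifter","tray","core","dryer","balance","rest"):
        for r in env.search_frame(p,q): print(n,q,np.round(r["centre"],3),round(r["confidence"],2),np.round(pix(p,r["centre"])))
E
```

```text
{'time_s': 0.0, 'joint_positions': array([-76.03780158,  27.37348129,   1.27956618,  89.17519788,
        -0.65732681,  63.55849501,  -4.75969595]), 'joint_vel': array([ 0.08967665,  0.05218854, -0.07004713, -0.00750153,  0.06797937,
        0.0274861 , -0.1397701 ]), 'joint_torque': array([ 5.96405207e-04, -5.82840335e+01,  1.53520491e+00, -2.72611731e+01,
       -5.42226539e-02,  1.68387406e-02,  1.53917308e-04]), 'tcp_pos': array([0.23241344, 0.63314405, 0.2407316 ]), 'eef_rot': array([-1.79900533e+02,  8.52451894e-03,  1.59848049e+02]), 'force': array([0.16658568, 0.12862789, 0.10421141]), 'ft_torque': array([ 0.00516589, -0.0152024 ,  0.04878746]), 'gripper_force': 0.0, 'finger_gap': 0.08801678408831061}
{'vfov': 50.72797027922099, 'cx': 317.9391590137488, 'cy': 199.49020018616795, 'camera_from_world': array([[ 6.80551271e-02, -9.97681472e-01, -4.25360201e-04,
        -1.38298842e-01],
       [ 9.76149526e-01,  6.64982514e-02,  2.06664187e-01,
        -5.45207438e-01],
       [-2.06156744e-01, -1.44797727e-02,  9.78411842e-01,
        -1.29262574e+00],
       [ 0.00000000e+00,  
[... 575 characters left out ...]
0939],
       [ 0.1137333 , -0.70750668,  0.69749483, -0.17384123],
       [-0.08627397,  0.69236503,  0.71637104, -1.41968636],
       [ 0.        ,  0.        ,  0.        ,  1.        ]]), 'shot': 2}
side lifter [ 0.53  -0.135  0.005] 0.91 [324. 204.]
side lifter [ 0.365 -0.62   0.003] 0.62 [380. 124.]
side tray [0.613 0.308 0.055] 0.89 [271. 307.]
side core [0.592 0.298 0.074] 0.51 [279. 301.]
side dryer [0.583 0.283 0.108] 0.6 [283. 289.]
side balance [ 0.512 -0.373  0.039] 0.89 [338. 151.]
side balance [0.424 0.075 0.061] 0.65 [350. 246.]
side rest [ 0.561 -0.094  0.007] 0.91 [313. 211.]
side rest [ 0.53  -0.409  0.062] 0.72 [334. 140.]
side rest [ 0.726 -0.24   0.081] 0.63 [272. 160.]
```

View pics/top.png

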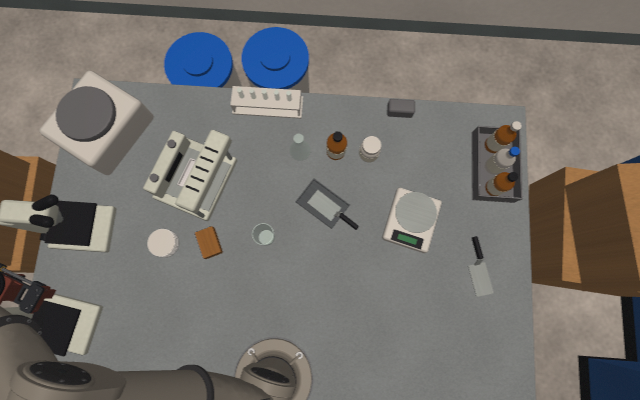

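View pics/side.png

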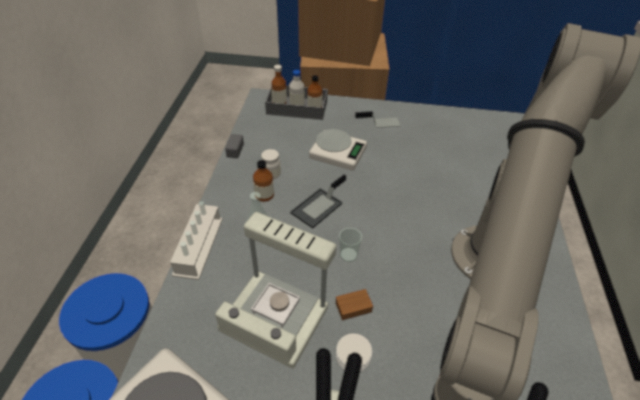

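```bash
cat > fit.py <<'E'
from h import *
for n in("top","side"):
    W=np.load(n+"_W.npy")
    def box(name,c,r,z0,z1):
        m=(np.hypot(W[...,0]-c[0],W[...,1]-c[1])<r)&(W[...,2]>z0)&(W[...,2]<z1)
        P=W[m]
        if len(P)<8: print(n,name,len(P)); return
        rc=cv2.minAreaRect((P[:,:2]*1000).astype(np.float32))
        print(n,name,len(P),"rect c",np.round(rc[0],1),"size",np.round(rc[1],1),"ang",round(rc[2],1),"zmed",np.round(np.median(P[:,2])*1000,1),"mean",np.round(P[:,:2].mean(0)*1000,1))
    box("table",(.45,-.15),.04,-.02,.02)
    box("dishwall",(.565,-.1),.1,.009,.016)
    box("dishall",(.565,-.1),.1,.003,.016)
    box("grip",(.52,-.16),.14,.045,.08)
    box("pan",(.51,-.4),.11,.055,.07)
    box("housing",(.51,-.4),.13,.03,.046)
    box("lamp",(.61,.26),.2,.245,.27)
    box("backbox",(.62,.38),.16,.1,.118)
    box("plate",(.61,.30),.17,.034,.045)
    box("tray",(.61,.31),.08,.052,.068)
    box("core",(.61,.31),.06,.069,.08)
E
python3 fit.py
python3 - <<'E'
import cv2
i=cv2.imread('pics/top.png');j=cv2.imread('pics/side.png')
a=cv2.resize(i[165:245,280:380],(500,400),interpolation=cv2.INTER_CUBIC)
cv2.imwrite('pics/crop1.png',a)
E
```

```text
top table 465 rect c [ 449.5 -149.4] size [78.6 75.7] ang 3.8 zmed 1.5 mean [ 450.2 -149.8]
top dishwall 394 rect c [ 544.1 -105.2] size [154.7 125.1] ang 56.8 zmed 11.2 mean [ 550.5 -115.8]
top dishall 1502 rect c [564.8 -99.6] size [196.1 195.9] ang 54.1 zmed 6.6 mean [ 558.8 -106.6]
top grip 122 rect c [ 491.6 -198.6] size [74.8 15.3] ang 55.4 zmed 63.3 mean [ 491.2 -198. ]
top pan 1329 rect c [ 532.7 -411.1] size [129.8 129.4] ang 48.6 zmed 63.3 mean [ 532.9 -410.7]
top housing 1172 rect c [ 513.6 -406. ] size [150.6 180. ] ang 75.3 zmed 41.0 mean [ 485.5 -392.8]
top lamp 1843 rect c [574.5 220.3] size [ 62.  234.7] ang 71.1 zmed 260.5 mean [571.1 218.9]
top backbox 865 rect c [631.8 389.3] size [ 49.3 209.8] ang 71.7 zmed 109.2 mean [629.1 388.9]
top plate 1244 rect c [604.  310.5] size [193.7 228.4] ang 70.5 zmed 39.5 mean [594.2 300. ]
top tray 219 rect c [620.9 345.2] size [ 50.9 102.7] ang 72.2 zmed 58.7 mean [616.7 340.3]
top core 10 rect c [621.1 347.5] size [42.9 94. ] ang 62.9 zmed 74.1 mean [624.6 358.5]
side table 320 rect c [ 450.1 -149.9] size [75.8 78.6] ang 31.7 zm
[... 279 characters left out ...]
] ang 51.3 zmed 59.2 mean [ 490.5 -193.5]
side pan 639 rect c [ 531.6 -411.5] size [129.6 136.3] ang 20.5 zmed 61.6 mean [ 531.5 -407.7]
side housing 722 rect c [ 511.2 -402.1] size [153.6 179.9] ang 76.1 zmed 39.0 mean [ 494.1 -370.9]
side lamp 2007 rect c [573.8 223.7] size [ 62.  235.4] ang 71.3 zmed 259.1 mean [569.8 230. ]
side backbox 1381 rect c [631.1 393.2] size [ 46.7 210. ] ang 71.1 zmed 108.5 mean [627.5 397.2]
side plate 1841 rect c [604.9 318.9] size [201.8 227. ] ang 71.4 zmed 39.1 mean [581.  295.3]
side tray 846 rect c [601.5 298.2] size [93.9 98.7] ang 71.7 zmed 56.3 mean [603.2 301.4]
side core 262 rect c [592.3 294.7] size [50.6 50.3] ang 45.1 zmed 72.6 mean [592.1 295.7]
```

View pics/crop1.png

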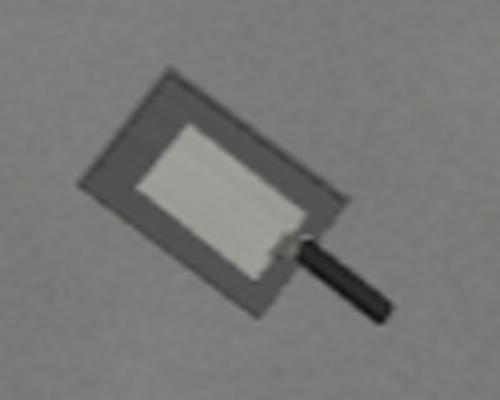

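Candidates for the lifter: the one in the dish at top px (326,207), about 0.555 m from the base, and the bare one at (480,270), about 0.71 m. I choose the dish one; the crop shows its blade lying in the dark dish and the black grip pointing down-right.

```bash
cat > go.py <<'E'
# usage: go.py x y z psi lean  (mm, deg): turn then shift, in tool axes
import sys; from h import *
x,y,z,psi,th=map(float,sys.argv[1:])
s=env.observe(); M=R.from_euler('xyz',s['eef_rot'],degrees=True)
def target(psi,th): return R.from_euler('z',psi,degrees=True)*R.from_euler('x',180,degrees=True)*R.from_euler('y',th,degrees=True)
T=target(psi,th)
w=(M.inv()*T).as_rotvec(degrees=True); d=np.array([x,y,z])-s['tcp_pos']*1000
print("t",s['time_s'],"tcp",np.round(s['tcp_pos']*1000,1),"F",np.round(s['force'],1),"gap",round(s['finger_gap']*1000,1),"gf",round(s['gripper_force'],1))
print("turn",np.round(w,2),"shift(after turn)",np.round(T.inv().apply(d),1),"shift(now)",np.round(M.inv().apply(d),1),"joints",np.round(s['joint_positions']))
E
python3 -m creep '[{"delta_pos":[0,0,-45],"turn":[0,0,8],"hand":87},{"delta_pos":[0,0,-45],"turn":[0,0,8],"hand":87},{"delta_pos":[0,0,0],"turn":[0,0,8],"hand":87},{"delta_pos":[0,0,0],"turn":[0,0,8],"hand":87},{"delta_pos":[0,0,0],"turn":[0,0,8],"hand":87},{"delta_pos":[0,0,0],"turn":[0,0,8],"hand":87},{"delta_pos":[0,0,0],"turn":[0,0,8],"hand":87},{"delta_pos":[0,0,0],"turn":[0,0,8],"hand":87}]'
python3 go.py 500 150 330 55.5 0
```

```text
time_s: 1.5
tcp_pos: [0.2325, 0.6337, 0.3317]
eef_rot: [-180.0, -0.0, 95.5]
force: [-0.8, 0.4, -1.0]
finger_gap: 0.0868
gripper_force: 0.0
t 1.5 tcp [232.5 633.7 331.7] F [-0.8  0.4 -1. ] gap 86.8 gf 0.0
turn [-0.   -0.   40.02] shift(after turn) [-247.1  494.4    1.7] shift(now) [-507.1  219.7    1.6] joints [-85.  24.  15.  83.  -6.  73. -65.]
```

```bash
python3 -m creep '[{"delta_pos":[0,0,0],"turn":[0,0,8],"hand":87},{"delta_pos":[0,0,0],"turn":[0,0,8],"hand":87},{"delta_pos":[0,0,0],"turn":[0,0,8],"hand":87},{"delta_pos":[0,0,0],"turn":[0,0,8],"hand":87},{"delta_pos":[0,0,0],"turn":[0,0,8],"hand":87},{"delta_pos":[-20,41,0],"turn":[0,0,0],"hand":87},{"delta_pos":[-20,41,0],"turn":[0,0,0],"hand":87},{"delta_pos":[-20,41,0],"turn":[0,0,0],"hand":87}]' >/dev/null
python3 -m creep '[{"delta_pos":[-20,41,0],"turn":[0,0,0],"hand":87},{"delta_pos":[-20,41,0],"turn":[0,0,0],"hand":87},{"delta_pos":[-20,41,0],"turn":[0,0,0],"hand":87},{"delta_pos":[-20,41,0],"turn":[0,0,0],"hand":87},{"delta_pos":[-20,41,0],"turn":[0,0,0],"hand":87},{"delta_pos":[-20,41,0],"turn":[0,0,0],"hand":87},{"delta_pos":[-20,41,0],"turn":[0,0,0],"hand":87},{"delta_pos":[-20,41,0],"turn":[0,0,0],"hand":87}]' >/dev/null
python3 go.py 470 -230 200 55.5 40
```

```text
t 3.1 tcp [482.9 196.7 332. ] F [ 1.4  0.6 -0.1] gap 87.4 gf 0.0
turn [-0.14 39.94  0.34] shift(after turn) [-359.9  231.1 -129.6] shift(now) [-360.6  228.9  131.6] joints [-62.   9.  37. 105.  -6.  68. -57.]
```

```bash
python3 -m creep '[{"delta_pos":[-36,21,0],"turn":[0,0,0],"hand":87},{"delta_pos":[-36,21,0],"turn":[0,0,0],"hand":87},{"delta_pos":[-36,21,0],"turn":[0,0,0],"hand":87},{"delta_pos":[-36,21,0],"turn":[0,0,0],"hand":87},{"delta_pos":[-36,21,0],"turn":[0,0,0],"hand":87},{"delta_pos":[-36,21,0],"turn":[0,0,0],"hand":87},{"delta_pos":[-36,21,0],"turn":[0,0,0],"hand":87},{"delta_pos":[-36,21,0],"turn":[0,0,0],"hand":87}]' >/dev/null
python3 -m creep '[{"delta_pos":[-36,21,0],"turn":[0,0,0],"hand":87},{"delta_pos":[-36,21,0],"turn":[0,0,0],"hand":87},{"delta_pos":[-36,21,0],"turn":[0,0,0],"hand":87},{"delta_pos":[0,0,0],"turn":[0,8,0],"hand":60},{"delta_pos":[0,0,0],"turn":[0,8,0],"hand":60},{"delta_pos":[0,0,0],"turn":[0,8,0],"hand":60},{"delta_pos":[0,0,0],"turn":[0,8,0],"hand":60},{"delta_pos":[0,0,0],"turn":[0,8,0],"hand":60}]' >/dev/null
python3 go.py 447 -262 143 55.5 40
```

```text
t 4.7 tcp [ 451.4 -259.8  332.9] F [ 0.2 -0.2 -0.9] gap 59.8 gf 0.0
turn [-0.02 -0.36  0.37] shift(after turn) [-125.3   -2.3  142.7] shift(now) [-126.2   -3.1  141.9] joints [  5.  19.  51. 108. -52.  84.  40.]
```

```bash
python3 -m creep '[{"delta_pos":[-31,-1,35],"turn":[0,0,0],"hand":60},{"delta_pos":[-31,-1,35],"turn":[0,0,0],"hand":60},{"delta_pos":[-31,-1,35],"turn":[0,0,0],"hand":60},{"delta_pos":[-31,0,36],"turn":[0,0,0],"hand":60},{"delta_pos":[0,0,0],"turn":[0,0,0],"hand":60}]' >/dev/null
python3 - <<'E'
from h import *
p=env.read_camera("wrist"); save("pics/w1.png",p["color"]); W=cloud(p)
m=(W[...,2]>.035)&(W[...,2]<.075)&(np.hypot(W[...,0]-.49,W[...,1]+.2)<.07)
P=W[m]; rc=cv2.minAreaRect((P[:,:2]*1000).astype(np.float32)); print(len(P),rc,P[:,2].min(),P[:,2].max())
m=(W[...,2]>.008)&(W[...,2]<.016)&(np.hypot(W[...,0]-.56,W[...,1]+.1)<.12)
P=W[m]; print("dish",cv2.minAreaRect((P[:,:2]*1000).astype(np.float32)),len(P))
E
python3 go.py 491 -198 51 55.5 40
```

```text
1441 ((492.58001708984375, -198.03521728515625), (74.87191009521484, 17.880971908569336), 54.88349533081055) 0.03712027080527336 0.06563307000379207
dish ((554.2594604492188, -112.37104797363281), (151.7332000732422, 100.39846801757812), 56.76706314086914) 1935
t 5.25 tcp [ 445.2 -260.   142.3] F [0.7 0.3 1.4] gap 60.2 gf 0.0
turn [-0.47 -0.    0.03] shift(after turn) [  0.4   2.6 119.4] shift(now) [  0.4   3.6 119.4] joints [ 13.  36.  43. 117. -64.  74.  61.]
```

View pics/w1.png

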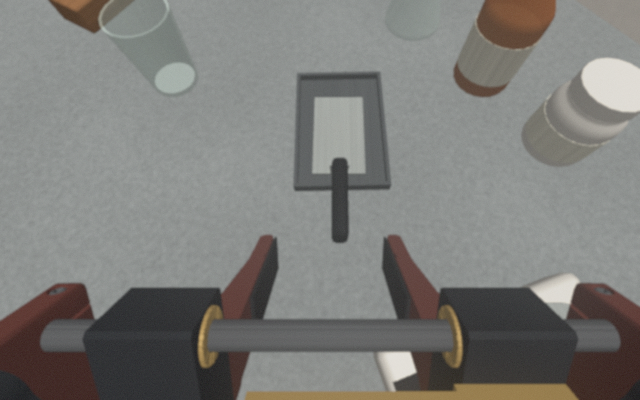

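```bash
python3 -m creep '[{"delta_pos":[0,2,30],"turn":[0,0,0],"hand":60},{"delta_pos":[0,2,30],"turn":[0,0,0],"hand":60},{"delta_pos":[1,0,30],"turn":[0,0,0],"hand":50},{"delta_pos":[0,0,20],"turn":[0,0,0],"hand":40},{"delta_pos":[0,0,10],"turn":[0,0,0],"hand":30},{"delta_pos":[0,0,0],"turn":[0,0,0],"hand":30}]' 30 >/dev/null
python3 - <<'E'
from h import *
p=env.read_camera("wrist"); save("pics/w2.png",p["color"][:,100:540])
E
python3 go.py 492.5 -198 51 55.2 40
```

```text
t 5.9 tcp [ 494.2 -199.5   54.6] F [ 0.1 -0.6 -0.5] gap 30.4 gf 0.0
turn [-0.3  -0.04  0.61] shift(after turn) [-2.1 -2.2  2.9] shift(now) [-2.1 -2.2  2.9] joints [ 11.  42.  34. 120. -76.  66.  66.]
```

View pics/w2.png

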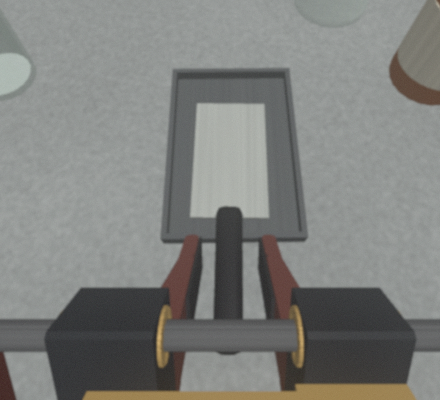

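```bash
python3 -m creep '[{"delta_pos":[-1,-1,2],"turn":[0,0,0.5],"hand":30},{"delta_pos":[0,0,0],"turn":[0,0,0],"hand":16},{"delta_pos":[0,0,0],"turn":[0,0,0],"hand":8},{"delta_pos":[0,0,0],"turn":[0,0,0],"hand":8},{"delta_pos":[0,0,0],"turn":[0,0,0],"hand":8},{"delta_pos":[0,0,0],"turn":[0,0,0],"hand":8}]' 50
python3 go.py 492.5 -198 51 55.2 40
```

```text
time_s: 6.5
tcp_pos: [0.4927, -0.1984, 0.0509]
eef_rot: [-179.6, -40.0, 55.2]
force: [-2.1, -1.9, 4.7]
finger_gap: 0.0142
gripper_force: 50.0
t 6.5 tcp [ 492.7 -198.4   50.9] F [-2.1 -1.9  4.7] gap 14.2 gf 50.0
turn [-0.35 -0.   -0.02] shift(after turn) [ 0.2 -0.4  0. ] shift(now) [ 0.2 -0.4  0. ] joints [ 12.  43.  34. 120. -76.  65.  66.]
```

```bash
python3 -m creep '[{"delta_pos":[6,0,-8],"turn":[0,0,0],"hand":8},{"delta_pos":[13,0,-15],"turn":[0,0,0],"hand":8},{"delta_pos":[19,0,-23],"turn":[0,0,0],"hand":8},{"delta_pos":[19,0,-23],"turn":[0,0,0],"hand":8},{"delta_pos":[19,0,-23],"turn":[0,0,0],"hand":8},{"delta_pos":[19,0,-23],"turn":[0,0,0],"hand":8}]'
python3 go.py 516 42 200 71.5 40
```

```text
time_s: 7.1
tcp_pos: [0.4921, -0.1988, 0.2006]
eef_rot: [-179.5, -39.9, 55.1]
force: [-0.5, 0.3, -3.0]
finger_gap: 0.0139
gripper_force: 50.0
t 7.1 tcp [ 492.1 -198.8  200.6] F [-0.5  0.3 -3. ] gap 13.9 gf 50.0
turn [ 10.    -0.   -12.53] shift(after turn) [180.3 -53.7 152.1] shift(now) [ 161.6 -116.7  137.1] joints [  5.  27.  42. 117. -62.  71.  48.]
```

```bash
python3 -m creep '[{"delta_pos":[0,0,0],"turn":[3.3,0,-4.2],"hand":8},{"delta_pos":[0,0,0],"turn":[3.3,0,-4.2],"hand":8},{"delta_pos":[0,0,0],"turn":[3.3,0,-4.2],"hand":8},{"delta_pos":[15,-4,12],"turn":[0,0,0],"hand":8},{"delta_pos":[30,-9,25],"turn":[0,0,0],"hand":8},{"delta_pos":[30,-9,25],"turn":[0,0,0],"hand":8},{"delta_pos":[30,-9,25],"turn":[0,0,0],"hand":8},{"delta_pos":[30,-9,25],"turn":[0,0,0],"hand":8}]' >/dev/null
python3 -m creep '[{"delta_pos":[30,-9,25],"turn":[0,0,0],"hand":8},{"delta_pos":[15,-4,15],"turn":[0,0,0],"hand":8},{"delta_pos":[-23,0,28],"turn":[0,0,0],"hand":8},{"delta_pos":[-23,0,28],"turn":[0,0,0],"hand":8},{"delta_pos":[-20,0,24],"turn":[0,0,0],"hand":8},{"delta_pos":[0,0,0],"turn":[0,0,0],"hand":8},{"delta_pos":[0,0,0],"turn":[0,0,0],"hand":8}]' >/dev/null
python3 go.py 516 42 91.5 71.5 40
python3 - <<'E'
from h import *
p=env.read_camera("wrist"); save("pics/w3.png",p["color"]); W=cloud(p); np.save("w3_W.npy",W)
for q in("tray","core","lifter"):
    for r in env.search_frame(p,q): print(q,np.round(r["centre"],3),round(r["confidence"],2),np.round(pix(p,r["centre"])))
E
```

```text
t 8.6 tcp [517.6  41.7  95.3] F [ 0.9 -0.  -0.8] gap 13.6 gf 50.0
turn [0.11 0.   0.03] shift(after turn) [-2.6 -1.6  2.8] shift(now) [-2.6 -1.6  2.8] joints [-11.  32.  27. 126. -77.  56.  58.]
tray [0.596 0.264 0.056] 0.62 [334.  18.]
core [0.588 0.27  0.062] 0.95 [324.   9.]
lifter [0.539 0.108 0.053] 0.72 [329. 183.]
```

View pics/w3.png

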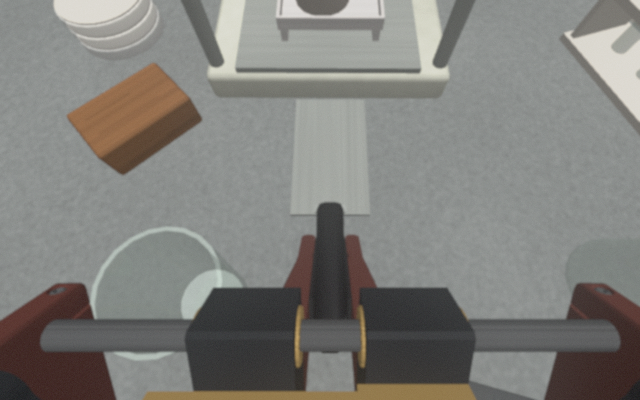

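```bash
python3 - <<'E'
from h import *
W=np.load("w3_W.npy"); 
u=np.array([np.cos(np.radians(71.5)),np.sin(np.radians(71.5))]); v=np.array([-u[1],u[0]])
s=env.observe(); t=s['tcp_pos'][:2]
L=np.stack([(W[...,:2]-t)@u,(W[...,:2]-t)@v,W[...,2]],-1)*1000
m=np.zeros(L.shape[:2],bool); m[60:218,285:375]=1
b=m&(L[...,2]>42)&(L[...,2]<60)&(L[...,0]<160)
P=L[b]; rc=cv2.minAreaRect(P[:,:2].astype(np.float32)); print("blade (u,v from tcp)",rc,np.percentile(P[:,2],[5,50,95]))
for a,c in((50,70),(70,90),(90,110),(110,130),(130,146)):
    k=(P[:,0]>a)&(P[:,0]<c); print(a,np.round(np.percentile(P[k][:,1],[2,98]),1),np.round(np.median(P[k][:,2]),1))
m=np.zeros(L.shape[:2],bool); m[0:45,265:400]=1
P=L[m&(L[...,2]>57)&(L[...,2]<70)]; print("tray rim",cv2.minAreaRect(P[:,:2].astype(np.float32)),np.percentile(P,[1,50,99],axis=0).round(1))
P=L[m&(L[...,2]>43)&(L[...,2]<70)]
for a in range(int(P[:,1].min()),int(P[:,1].max()),8):
    k=(P[:,1]>=a)&(P[:,1]<a+8); print(a,k.sum(),np.round(np.percentile(P[k][:,0],[3]),1),end=' ')
print(); print("plate z",np.median(L[45:65,250:400][...,2]))
E
```

```text
blade (u,v from tcp) ((97.22433471679688, 1.4350318908691406), (56.145198822021484, 101.82970428466797), 89.86019897460938) [50.29416895 51.28963987 52.23133127]
50 [-25.6  28.6] 51.3
70 [-25.3  28.3] 51.3
90 [-25.3  28.3] 51.3
110 [-25.4  28.2] 51.3
130 [-25.6  28.2] 51.3
tray rim ((240.0313262939453, 1.3046455383300781), (33.126182556152344, 96.21405792236328), 0.4262009561061859) [[224.3 -45.9  57.1]
 [227.1   5.4  62.3]
 [251.6  48.6  69.4]]
-46 353 [224.7] -38 264 [224.4] -30 262 [224.6] -22 263 [224.7] -14 262 [224.6] -6 269 [224.7] 2 259 [224.6] 10 253 [224.7] 18 260 [224.7] 26 252 [224.7] 34 274 [224.9] 42 315 [224.7] 
plate z nan
```

```bash
python3 -m creep '[{"delta_pos":[-2.5,0,3],"turn":[0,0,0],"hand":8},{"delta_pos":[16,0,13.5],"turn":[0,0,0],"hand":8},{"delta_pos":[16,0,13.5],"turn":[0,0,0],"hand":8},{"delta_pos":[16,0,13.5],"turn":[0,0,0],"hand":8},{"delta_pos":[0,0,0],"turn":[0,0,0],"hand":8}]' >/dev/null
python3 go.py 570.7 200.7 91.5 71.5 40
```

```text
t 9.3 tcp [538.4 104.4  92.3] F [ 1.1  0.1 -2.3] gap 13.7 gf 50.0
turn [ 0.07 -0.2   0.32] shift(after turn) [77.3  0.1 65.8] shift(now) [77.1  0.4 66.1] joints [ -7.  30.  12. 125. -78.  46.  52.]
```

```bash
python3 -m creep '[{"delta_pos":[8,0,6.5],"turn":[0,0,0],"hand":8},{"delta_pos":[8,0,6.5],"turn":[0,0,0],"hand":8},{"delta_pos":[0,0,0],"turn":[0,0,0],"hand":8}]' >/dev/null
python3 go.py 570.9 201 91.5 71.5 40; python3 -c "
from h import *
print(env.observe()['joint_positions'].round(2))"
```

```text
t 9.6 tcp [544.6 121.5  91.8] F [-0.4  0.4 -2.3] gap 13.7 gf 50.0
turn [ 0.16 -0.07  0.18] shift(after turn) [64.  -0.3 54.1] shift(now) [63.9 -0.2 54.2] joints [ -6.  30.   8. 124. -78.  43.  51.]
[ -5.69  30.16   8.39 124.08 -77.84  43.23  50.55]
```

```bash
python3 -m creep '[{"delta_pos":[12,0,10],"turn":[0,0,0],"hand":8},{"delta_pos":[12,0,10],"turn":[0,0,0],"hand":8},{"delta_pos":[12,0,10],"turn":[0,0,0],"hand":8},{"delta_pos":[8,0,6.5],"turn":[0,0,0],"hand":8},{"delta_pos":[0,0,0],"turn":[0,0,0],"hand":8},{"delta_pos":[0,0,0],"turn":[0,0,0],"hand":8}]' >/dev/null
python3 go.py 570.9 201 91.5 71.5 40; python3 -c "
from h import *
print(env.observe()['joint_positions'].round(2))"
```

```text
t 10.2 tcp [562.5 174.1  91.5] F [-0.3 -0.9 -1.6] gap 13.7 gf 50.0
turn [0.2  0.03 0.08] shift(after turn) [21.6 -0.5 18.1] shift(now) [21.6 -0.6 18.1] joints [ -4.  31.  -1. 122. -78.  37.  45.]
[ -4.4   30.58  -0.78 121.89 -77.84  36.55  45.44]
```

```bash
python3 -m creep '[{"delta_pos":[8,0,6.7],"turn":[0,0,0],"hand":8},{"delta_pos":[8,0,6.7],"turn":[0,0,0],"hand":8},{"delta_pos":[5.6,0,4.7],"turn":[0,0,0],"hand":8},{"delta_pos":[0,0,0],"turn":[0,0,0],"hand":8},{"delta_pos":[0,0,0],"turn":[0,0,0],"hand":8}]' >/dev/null
python3 go.py 570.9 201 91.5 71.5 40
python3 - <<'E'
from h import *
p=env.read_camera("wrist"); save("pics/w4.png",p["color"]); W=cloud(p)
s=env.observe(); t=s['tcp_pos'][:2]
u=np.array([np.cos(np.radians(71.5)),np.sin(np.radians(71.5))]); v=np.array([-u[1],u[0]])
L=np.stack([(W[...,:2]-t)@u,(W[...,:2]-t)@v,W[...,2]],-1)*1000
ok=(abs(L[...,1])<70)&(L[...,0]>20)&(L[...,0]<165)
P=L[ok&(L[...,2]>59)&(L[...,2]<66)]
print("rim",cv2.minAreaRect(P[:,:2].astype(np.float32)),np.percentile(P,[1,50,99],axis=0).round(1))
P=L[ok&(L[...,2]>70)&(L[...,2]<76)]; print("core",P.mean(0),cv2.minEnclosingCircle(P[:,:2].astype(np.float32)))
E
```

```text
t 10.7 tcp [571.5 202.1  91.6] F [-0.4  0.1 -2. ] gap 14.0 gf 50.0
turn [ 0.15 -0.02  0.13] shift(after turn) [-1.  -0.2 -0.7] shift(now) [-1.  -0.2 -0.7] joints [ -5.  31.  -4. 121. -78.  34.  43.]
rim ((67.31407165527344, 0.4859771728515625), (21.74649429321289, 96.17398834228516), 4.78030888189096e-05) [[ 56.6 -47.1  59.2]
 [ 58.9   3.5  63.4]
 [ 76.4  48.1  65.5]]
core [70.5946412   7.453111   71.84988128] ((71.94992065429688, 7.813586235046387), 10.255812644958496)
```

View pics/w4.png

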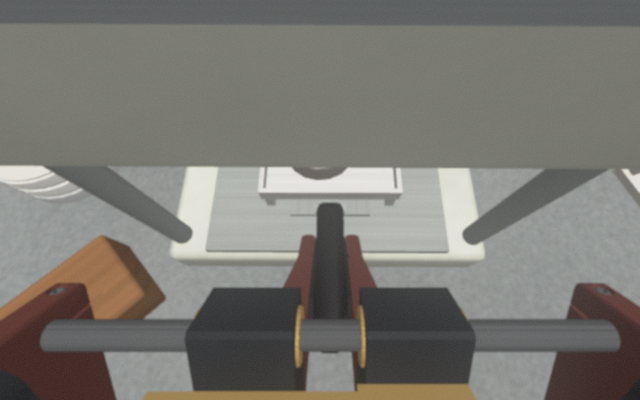

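```bash
python3 -m creep '[{"delta_pos":[1.3,0,-1.5],"turn":[0,0,0],"hand":8},{"delta_pos":[1.3,0,-1.5],"turn":[0,0,0],"hand":8},{"delta_pos":[1.3,0,-1.5],"turn":[0,0,0],"hand":8},{"delta_pos":[1.3,0,-1.5],"turn":[0,0,0],"hand":8},{"delta_pos":[1.9,0,-2.3],"turn":[0,0,0],"hand":8},{"delta_pos":[1.9,0,-2.3],"turn":[0,0,0],"hand":8},{"delta_pos":[1.9,0,-2.3],"turn":[0,0,0],"hand":8},{"delta_pos":[1.3,0,-1.5],"turn":[0,0,0],"hand":8}]' >/dev/null
python3 go.py 530 80 110 71.5 40
python3 - <<'E'
from h import *
p=env.read_camera("wrist"); W=cloud(p); L=W
s=env.observe(); t=s['tcp_pos'][:2]
u=np.array([np.cos(np.radians(71.5)),np.sin(np.radians(71.5))]); v=np.array([-u[1],u[0]])
L=np.stack([(W[...,:2]-t)@u,(W[...,:2]-t)@v,W[...,2]],-1)*1000
P=L[(abs(L[...,1])<60)&(L[...,0]>50)&(L[...,0]<62)&(L[...,2]>62)&(L[...,2]<90)]
for a,b in((-48,-30),(-10,10),(30,48)):
    k=(P[:,1]>a)&(P[:,1]<b); print(a,np.percentile(P[k],[2,98],axis=0).round(1).tolist())
E
```

```text
t 11.55 tcp [571.6 202.  110.9] F [ 0.5  0.1 -4.5] gap 13.6 gf 50.0
turn [ 0.18 -0.02  0.12] shift(after turn) [-99.3  -0.7 -82.1] shift(now) [-99.3  -0.7 -82.2] joints [ -6.  29.  -3. 120. -75.  35.  39.]Traceback (most recent call last):
  File "<stdin>", line 8, in <module>
    return _quantile_unchecked(
        a, q, axis, out, overwrite_input, method, keepdims, weights)
    return _ureduce(a,
                    func=_quantile_ureduce_func,
    ...<5 lines>...
                    overwrite_input=overwrite_input,
                    method=method)
    r = func(a, **kwargs)
    result = _quantile(arr,
                       quantiles=q,
    ...<2 lines>...
                       out=out,
                       weights=wgt)
    slices_having_nans = np.isnan(arr[-1, ...])
                                  ~~~^^^^^^^^^
IndexError: index -1 is out of bounds for axis 0 with size 0
```

```bash
python3 -m creep '[{"delta_pos":[-4.6,0,-3.9],"turn":[0,0,0],"hand":8},{"delta_pos":[-10.7,0,-9],"turn":[0,0,0],"hand":8},{"delta_pos":[-16.9,0,-14.1],"turn":[0,0,0],"hand":8},{"delta_pos":[-16.9,0,-14.1],"turn":[0,0,0],"hand":8},{"delta_pos":[-16.9,0,-14.1],"turn":[0,0,0],"hand":8},{"delta_pos":[-16.9,0,-14.1],"turn":[0,0,0],"hand":8},{"delta_pos":[-10.7,0,-9],"turn":[0,0,0],"hand":8},{"delta_pos":[-4.6,0,-3.9],"turn":[0,0,0],"hand":8}]' >/dev/null
python3 go.py 508 12 111 71.5 40
python3 - <<'E'
from h import *
p=env.read_camera("wrist"); save("pics/w5.png",p["color"]); W=cloud(p)
s=env.observe(); t=s['tcp_pos'][:2]
u=np.array([np.cos(np.radians(71.5)),np.sin(np.radians(71.5))]); v=np.array([-u[1],u[0]])
L=np.stack([(W[...,:2]-t)@u,(W[...,:2]-t)@v,W[...,2]],-1)*1000
P=L[(abs(L[...,1])<60)&(L[...,0]>45)&(L[...,0]<170)&(L[...,2]>73)&(L[...,2]<82)]
print("rim",cv2.minAreaRect(P[:,:2].astype(np.float32)),np.percentile(P,[1,50,99],axis=0).round(1).tolist())
P=L[(abs(L[...,1])<60)&(L[...,0]>45)&(L[...,0]<170)&(L[...,2]>83)&(L[...,2]<105)]
print("core",cv2.minEnclosingCircle(P[:,:2].astype(np.float32)),np.median(P[:,2]))
E
```

```text
t 12.4 tcp [530.6  78.2 110.2] F [ 0.3  0.7 -4.3] gap 13.4 gf 50.0
turn [ 0.28  0.04 -0.02] shift(after turn) [-53.   -0.4 -45.6] shift(now) [-53.1  -0.2 -45.6] joints [  5.  27.   2. 124. -70.  43.  47.]
rim ((102.21380615234375, 0.4330558776855469), (96.39835357666016, 91.9309310913086), 89.86438751220703) [[56.6, -47.4, 73.1], [82.3, 1.9, 77.5], [147.2, 48.2, 81.4]]
core ((95.37669372558594, 7.79289436340332), 26.002431869506836) 86.85743415326554
```

View pics/w5.png

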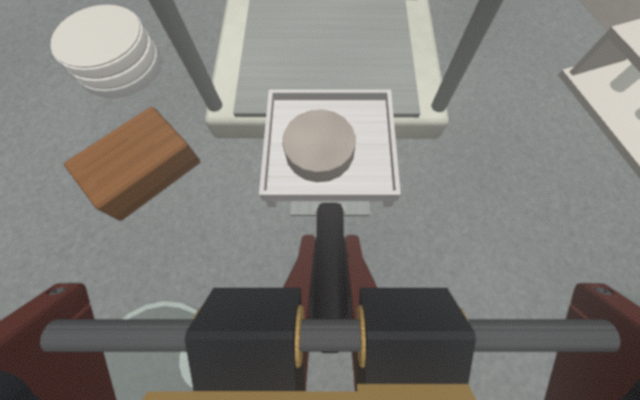

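```bash
python3 -m creep '[{"delta_pos":[0,0,-6],"turn":[0,0,0],"hand":8},{"delta_pos":[0,0,-13],"turn":[0,0,0],"hand":8},{"delta_pos":[0,0,-20],"turn":[0,0,0],"hand":8},{"delta_pos":[0,0,-20],"turn":[0,0,0],"hand":8},{"delta_pos":[0,0,-20],"turn":[0,0,0],"hand":8},{"delta_pos":[0,0,-16],"turn":[0,0,0],"hand":8},{"delta_pos":[0,0,-9],"turn":[0,0,0],"hand":8},{"delta_pos":[0,0,-3],"turn":[0,0,0],"hand":8}]' >/dev/null
python3 -m creep '[{"delta_pos":[0,0,0],"turn":[-1.3,0,1.6],"hand":8},{"delta_pos":[0,0,0],"turn":[-2.6,0,3.1],"hand":8},{"delta_pos":[0,0,0],"turn":[-3.2,0,3.8],"hand":8},{"delta_pos":[0,0,0],"turn":[-3.2,0,3.8],"hand":8},{"delta_pos":[0,0,0],"turn":[-3.2,0,3.8],"hand":8},{"delta_pos":[0,0,0],"turn":[-3.2,0,3.8],"hand":8},{"delta_pos":[0,0,0],"turn":[-3.2,0,3.8],"hand":8},{"delta_pos":[0,0,0],"turn":[-3.2,0,3.8],"hand":8}]' >/dev/null
python3 -m creep '[{"delta_pos":[0,0,0],"turn":[-2.2,0,2.6],"hand":8},{"delta_pos":[0,0,0],"turn":[-1.3,0,1.6],"hand":8},{"delta_pos":[0,0,0],"turn":[0,0,0],"hand":8}]' >/dev/null
python3 go.py 445 -461 190 30 40; python3 -c "
from h import *
s=env.observe();print(s['eef_rot'].round(2))"
```

```text
t 14.35 tcp [506.3  15.5 188. ] F [ 0.3  0.6 -4.4] gap 13.6 gf 50.0
turn [-2.88  0.25  3.09] shift(after turn) [-221.9  382.  -188.8] shift(now) [-242.8  359.5 -206.4] joints [ 39.  12. -36. 135. -78.  18.  23.]
[-179.7   -39.75   34.03]
```

```bash
python3 -m creep '[{"delta_pos":[-5,7.5,-4.2],"turn":[0,0,0],"hand":8},{"delta_pos":[-10,15,-8.4],"turn":[0,0,0],"hand":8},{"delta_pos":[-12.5,18.9,-10.5],"turn":[0,0,0],"hand":8},{"delta_pos":[-12.5,18.9,-10.5],"turn":[0,0,0],"hand":8},{"delta_pos":[-10,15,-8.4],"turn":[0,0,0],"hand":8},{"delta_pos":[-5,7.5,-4.2],"turn":[0,0,0],"hand":8}]' >/dev/null
python3 go.py 447 -468 190 34 40; python3 -c "
from h import *
s=env.observe();print(s['eef_rot'].round(2),s['joint_positions'].round(1))"
```

```text
t 14.95 tcp [495.  -96.7 188.5] F [-0.4  0.3 -3.6] gap 13.7 gf 50.0
turn [-0.11  0.3   0.07] shift(after turn) [-188.5  281.  -160.2] shift(now) [-189.7  280.4 -159.7] joints [ 47.  14. -25. 131. -66.  29.  25.]
[-179.95  -39.7    34.1 ] [ 46.6  13.5 -25.4 131.4 -66.2  29.4  24.5]
```

```bash
python3 -m creep '[{"delta_pos":[-5.1,7.5,-4.3],"turn":[0,0,0],"hand":8},{"delta_pos":[-10.2,15,-8.6],"turn":[0,0,0],"hand":8},{"delta_pos":[-15.3,22.7,-12.9],"turn":[0,0,0],"hand":8},{"delta_pos":[-19.4,28.8,-16.3],"turn":[0,0,0],"hand":8},{"delta_pos":[-19.4,28.8,-16.3],"turn":[0,0,0],"hand":8},{"delta_pos":[-19.4,28.8,-16.3],"turn":[0,0,0],"hand":8},{"delta_pos":[-19.4,28.8,-16.3],"turn":[0,0,0],"hand":8},{"delta_pos":[-19.4,28.8,-16.3],"turn":[0,0,0],"hand":8}]' >/dev/null
python3 -m creep '[{"delta_pos":[-19.4,28.8,-16.3],"turn":[0,0,0],"hand":8},{"delta_pos":[-17.8,26.5,-15],"turn":[0,0,0],"hand":8},{"delta_pos":[-12.7,18.9,-10.7],"turn":[0,0,0],"hand":8},{"delta_pos":[-7.6,11.3,-6.4],"turn":[0,0,0],"hand":8},{"delta_pos":[-4,6,-3.4],"turn":[0,0,0],"hand":8},{"delta_pos":[0,0,0],"turn":[0,0,0],"hand":8},{"delta_pos":[0,0,0],"turn":[0,0,0],"hand":8}]' >/dev/null
python3 go.py 447 -468 140 34 40
cat > meas.py <<'E'
import sys; from h import *
p=env.read_camera("wrist"); save(sys.argv[1],p["color"]); W=cloud(p)
s=env.observe(); t=s['tcp_pos']; a=np.radians(s['eef_rot'][2]); z=t[2]*1000
u=np.array([np.cos(a),np.sin(a)]); v=np.array([-u[1],u[0]])
L=np.stack([(W[...,:2]-t[:2])@u,(W[...,:2]-t[:2])@v,W[...,2]],-1)*1000
near=(abs(L[...,1])<65)&(L[...,0]>45)&(L[...,0]<170)
P=L[near&(L[...,2]>z-37)&(L[...,2]<z-29)]
rc=cv2.minAreaRect(P[:,:2].astype(np.float32)); print("rim local",np.round(rc[0],1),np.round(rc[1],1),round(rc[2],1),"world",np.round(t[:2]*1000+rc[0][0]*u+rc[0][1]*v,1))
m=abs(L[...,2]-62)<6; m&=(np.hypot(W[...,0]-.532,W[...,1]+.411)<.085)
Q=(W[m][:,:2]*1000).astype(np.float32)
if len(Q)>30: print("pan circle",cv2.minEnclosingCircle(cv2.convexHull(Q)),len(Q),np.median(W[m][:,2]))
print(s['eef_rot'].round(2),s['joint_positions'].round(1))
E
python3 meas.py pics/w6.png
```

```text
t 16.45 tcp [ 449.5 -463.7  189.7] F [-0.2 -0.1 -3.5] gap 13.9 gf 50.0
turn [-0.35  0.2   0.22] shift(after turn) [-35.3   2.2  35.2] shift(now) [-35.2   2.3  35.3] joints [ 64.  32.  -7.  99. -43.  59.  28.]
rim local [102.4   1.4] [92.2 96.4] 0.1 world [ 533.4 -404.6]
pan circle ((526.27978515625, -416.8502197265625), 64.44112396240234) 2655 0.06188175258843992
[-179.84  -39.81   34.3 ] [ 63.7  32.2  -7.2  99.1 -43.2  59.   28.2]
```

View pics/w6.png

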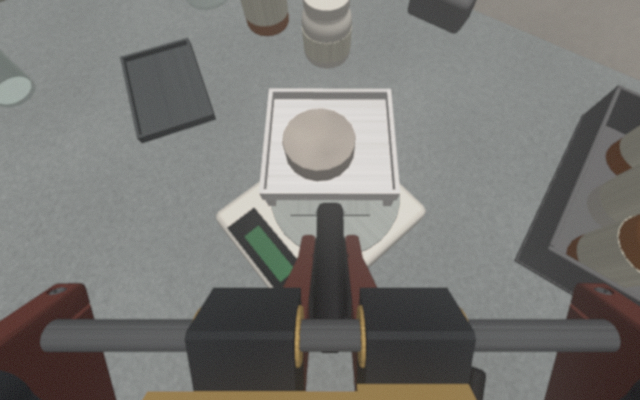

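```bash
python3 - <<'E'
from h import *
from scipy.optimize import least_squares
def fit(W,zs):
    m=(abs(W[...,2]-zs)<.005)&(np.hypot(W[...,0]-.532,W[...,1]+.411)<.085)
    Q=W[m][:,:2]*1000; th=np.degrees(np.arctan2(Q[:,1]+411,Q[:,0]-532)); r=np.hypot(Q[:,0]-532,Q[:,1]+411)
    B=[]
    for a in range(-180,180,4):
        k=np.where((th>=a)&(th<a+4))[0]
        if len(k)>3:
            j=k[np.argsort(r[k])[-2]]
            if r[j]>52: B.append(Q[j])
    B=np.array(B); f=least_squares(lambda c:np.hypot(B[:,0]-c[0],B[:,1]-c[1])-66,[532,-411],loss="soft_l1")
    print(len(B),f.x,np.abs(f.fun).mean())
p=env.read_camera("wrist"); fit(cloud(p),.062)
fit(np.load("top_W.npy"),.063); fit(np.load("side_W.npy"),.062)
E
```

```text
31 [ 535.16545719 -409.64844422] 0.6922161370225927
90 [ 534.34791784 -410.46732391] 4.089709974573095
71 [ 529.12312897 -409.78445708] 6.933867847793883
```

```bash
python3 -m creep '[{"delta_pos":[-5.3,5,2.1],"turn":[0,0,0],"hand":8},{"delta_pos":[-6.4,0,7.7],"turn":[0,0,0],"hand":8},{"delta_pos":[-9,0,10.7],"turn":[0,0,0],"hand":8},{"delta_pos":[-9,0,10.7],"turn":[0,0,0],"hand":8},{"delta_pos":[-7.7,0,9.2],"turn":[0,0,0],"hand":8},{"delta_pos":[-4.5,0,5.4],"turn":[0,0,0],"hand":8},{"delta_pos":[-2.6,0,3.1],"turn":[0,0,0],"hand":8},{"delta_pos":[0,0,0],"turn":[0,0,0],"hand":8}]' >/dev/null
python3 go.py 449.5 -463.7 117.9 34.3 40;python3 meas.py pics/w7.png
```

```text
t 17.35 tcp [ 449.3 -470.8  123.2] F [-0.3  0.2 -3.4] gap 13.5 gf 50.0
turn [-0.07  0.21 -0.09] shift(after turn) [-0.2 -5.7  6.8] shift(now) [-0.2 -5.7  6.8] joints [ 65.  38.  -8. 100. -45.  54.  33.]
rim local [102.7   1.9] [91.9 96.6] 0.2 world [ 533.3 -411.6]
pan circle ((534.4751586914062, -410.3538818359375), 66.19889068603516) 2634 0.061868323308952325
[-179.92  -39.79   34.22] [ 64.6  37.7  -8.1  99.9 -44.7  54.3  33. ]
```

```bash
python3 -m creep '[{"delta_pos":[1.2,-0.4,1],"turn":[0,0,0],"hand":8},{"delta_pos":[-1.3,0,1.5],"turn":[0,0,0],"hand":8},{"delta_pos":[-1.3,0,1.5],"turn":[0,0,0],"hand":8},{"delta_pos":[-0.6,0,0.8],"turn":[0,0,0],"hand":8},{"delta_pos":[-0.6,0,0.8],"turn":[0,0,0],"hand":8},{"delta_pos":[-0.6,0,0.8],"turn":[0,0,0],"hand":8},{"delta_pos":[-0.6,0,0.8],"turn":[0,0,0],"hand":8},{"delta_pos":[-0.6,0,0.8],"turn":[0,0,0],"hand":8}]'
python3 -m creep '[{"delta_pos":[-0.6,0,0.8],"turn":[0,0,0],"hand":8},{"delta_pos":[-0.6,0,0.8],"turn":[0,0,0],"hand":8},{"delta_pos":[-0.6,0,0.8],"turn":[0,0,0],"hand":8},{"delta_pos":[-0.6,0,0.8],"turn":[0,0,0],"hand":8},{"delta_pos":[-0.6,0,0.8],"turn":[0,0,0],"hand":8},{"delta_pos":[0,0,0],"turn":[0,0,0],"hand":8},{"delta_pos":[0,0,0],"turn":[0,0,0],"hand":8}]'
python3 go.py 449.5 -463.7 109.4 34.3 40;python3 meas.py pics/w8.png
```

```text
time_s: 18.2
tcp_pos: [0.4507, -0.4697, 0.1151]
eef_rot: [-179.9, -39.8, 34.2]
force: [0.0, 0.9, -2.7]
finger_gap: 0.0138
gripper_force: 50.0
time_s: 18.9
tcp_pos: [0.4508, -0.4694, 0.1099]
eef_rot: [-179.9, -39.8, 34.2]
force: [-0.0, -0.1, -1.9]
finger_gap: 0.0132
gripper_force: 50.0
t 18.9 tcp [ 450.8 -469.4  109.9] F [-0.  -0.1 -1.9] gap 13.2 gf 50.0
turn [-0.03  0.22 -0.06] shift(after turn) [ 1.3 -5.5  1.7] shift(now) [ 1.3 -5.5  1.7] joints [ 65.  39.  -8. 100. -45.  53.  34.]
rim local [102.3   1.5] [96.3 91.7] 89.9 world [ 534.5 -410.7]
pan circle ((534.1370849609375, -410.25067138671875), 66.02734375) 4103 0.05801100708204637
[-179.93  -39.78   34.23] [ 64.6  38.8  -8.4 100.2 -45.1  53.1  33.9]
```

```bash
python3 -m creep '[{"delta_pos":[-4.6,0,-3.9],"turn":[0,0,0],"hand":8},{"delta_pos":[-9.2,0,-7.7],"turn":[0,0,0],"hand":8},{"delta_pos":[-15.3,0,-12.9],"turn":[0,0,0],"hand":8},{"delta_pos":[-15.3,0,-12.9],"turn":[0,0,0],"hand":8},{"delta_pos":[-15.3,0,-12.9],"turn":[0,0,0],"hand":8},{"delta_pos":[-15.3,0,-12.9],"turn":[0,0,0],"hand":8},{"delta_pos":[-15.3,0,-12.9],"turn":[0,0,0],"hand":8},{"delta_pos":[-9.2,0,-7.7],"turn":[0,0,0],"hand":8}]'
python3 -m creep '[{"delta_pos":[0,0,0],"turn":[0,0,0],"hand":8}]' >/dev/null
python3 go.py 492.7 -198.4 200 55.2 40; python3 - <<'E'
from h import *
p=env.read_camera("wrist"); W=cloud(p)
for zz in (.070,.082,.091):
    m=(abs(W[...,2]-zz)<.004)&(np.hypot(W[...,0]-.534,W[...,1]+.41)<.08); Q=(W[m][:,:2]*1000).astype(np.float32)
    if len(Q)>5: print(zz,cv2.minAreaRect(Q),len(Q))
E
```

```text
time_s: 19.75
tcp_pos: [0.3406, -0.5447, 0.1104]
eef_rot: [-179.9, -39.7, 34.1]
force: [0.7, -0.1, -1.4]
finger_gap: 0.0138
gripper_force: 50.0
t 19.85 tcp [ 340.8 -544.7  110.2] F [-0.7  0.9 -1.7] gap 13.7 gf 50.0
turn [ 13.49   0.3  -16.26] shift(after turn) [341.9 -72.9 169.7] shift(now) [ 303.3 -201.9  135.3] joints [ 73.  41.  -5.  96. -41.  62.  39.]
0.07 ((523.386474609375, -418.11468505859375), (66.53382873535156, 96.01594543457031), 34.17072296142578) 2511
0.082 ((519.9908447265625, -420.59539794921875), (57.93492126464844, 95.97286224365234), 33.91511535644531) 1579
0.091 ((514.3776245117188, -415.34564208984375), (28.953025817871094, 51.12212371826172), 33.74068832397461) 1316
```

```bash
python3 -m creep '[{"delta_pos":[10,0,-12],"turn":[0,0,0],"hand":8},{"delta_pos":[20,0,-23],"turn":[0,0,0],"hand":8},{"delta_pos":[19,0,-23],"turn":[0,0,0],"hand":8},{"delta_pos":[9,0,-11],"turn":[0,0,0],"hand":8},{"delta_pos":[0,0,0],"turn":[0,0,0],"hand":8},{"delta_pos":[12,-10,10],"turn":[0,0,0],"hand":8},{"delta_pos":[23,-19,20],"turn":[0,0,0],"hand":8},{"delta_pos":[25,-20,21],"turn":[0,0,0],"hand":8}]' >/dev/null
python3 -m creep '[{"delta_pos":[25,-20,21],"turn":[0,0,0],"hand":8},{"delta_pos":[25,-20,21],"turn":[0,0,0],"hand":8},{"delta_pos":[25,-20,21],"turn":[0,0,0],"hand":8},{"delta_pos":[25,-20,21],"turn":[0,0,0],"hand":8},{"delta_pos":[25,-20,21],"turn":[0,0,0],"hand":8},{"delta_pos":[25,-20,21],"turn":[0,0,0],"hand":8},{"delta_pos":[20,-17,17],"turn":[0,0,0],"hand":8},{"delta_pos":[0,0,0],"turn":[0,0,0],"hand":8}]' >/dev/null
python3 go.py 492.7 -198.4 200 55.2 40
```

```text
t 21.5 tcp [ 487.8 -212.7  198.2] F [ 0.4  0.5 -2.4] gap 13.9 gf 50.0
turn [ 12.87   0.12 -15.83] shift(after turn) [12.3 -4.2  7.9] shift(now) [10.5 -9.   6.4] joints [ 53.  18. -18. 123. -55.  41.  25.]
```

```bash
python3 -m creep '[{"delta_pos":[0,0,0],"turn":[2.6,0,-3.2],"hand":8},{"delta_pos":[0,0,0],"turn":[2.6,0,-3.2],"hand":8},{"delta_pos":[0,0,0],"turn":[2.6,0,-3.2],"hand":8},{"delta_pos":[0,0,0],"turn":[2.6,0,-3.2],"hand":8},{"delta_pos":[0,0,0],"turn":[2.5,0,-3.1],"hand":8},{"delta_pos":[12,-4,8],"turn":[0,0,0],"hand":8},{"delta_pos":[0,0,0],"turn":[0,0,0],"hand":8}]' >/dev/null
python3 go.py 492.7 -198.4 200 55.2 40; python3 -c "
from h import *
print(env.observe()['joint_positions'].round(2))"
```

```text
t 22.2 tcp [ 492.7 -202.6  200.1] F [ 0.2  0.2 -2.1] gap 13.8 gf 50.0
turn [ 0.28  0.15 -0.22] shift(after turn) [ 2.5 -2.4  2.3] shift(now) [ 2.5 -2.4  2.3] joints [ 52.  23. -18. 114. -43.  53.  30.]
[ 52.25  22.91 -17.89 114.35 -43.    52.95  29.99]
```

```bash
python3 -m creep '[{"delta_pos":[-15.4,-0.6,19.8],"turn":[0,0,0],"hand":8},{"delta_pos":[-15.4,-0.6,19.8],"turn":[0,0,0],"hand":8},{"delta_pos":[-15.4,-0.6,19.8],"turn":[0,0,0],"hand":8},{"delta_pos":[-15.4,-0.6,19.8],"turn":[0,0,0],"hand":8},{"delta_pos":[0,0,0],"turn":[0,0,0],"hand":8},{"delta_pos":[0,0,0],"turn":[0,0,0],"hand":8}]' >/dev/null
python3 go.py 492.7 -198.4 50.9 55.2 40; python3 - <<'E'
from h import *
p=env.read_camera("wrist"); W=cloud(p); s=env.observe(); z=s['tcp_pos'][2]
m=(W[...,2]>.0085)&(W[...,2]<.016)&(np.hypot(W[...,0]-.554,W[...,1]+.112)<.11); print("dish",cv2.minAreaRect((W[m][:,:2]*1000).astype(np.float32)))
m=(abs(W[...,2]-(z-.044))<.004)&(np.hypot(W[...,0]-.549,W[...,1]+.117)<.07); print("blade",cv2.minAreaRect((W[m][:,:2]*1000).astype(np.float32)),np.median(W[m][:,2]))
P=W[m]; A=np.c_[P[:,:2],np.ones(len(P))]; print("slope",np.linalg.lstsq(A,P[:,2],rcond=None)[0][:2])
print(s['joint_positions'].round(1))
E
```

```text
t 22.8 tcp [ 492.5 -201.   100.5] F [-1.1 -0.2 -2.5] gap 13.3 gf 50.0
turn [ 0.4   0.21 -0.29] shift(after turn) [-30.2  -1.3  39.4] shift(now) [-30.1  -1.4  39.5] joints [ 53.  32. -19. 117. -46.  43.  39.]
dish ((554.216552734375, -112.4375228881836), (151.0648651123047, 100.38642883300781), 56.735694885253906)
blade ((548.0579833984375, -121.41371154785156), (101.3113021850586, 56.1508903503418), 54.6871452331543) 0.056096610414137216
slope [-3.82325294e-05 -3.46022719e-03]
[ 53.   32.4 -19.4 117.1 -46.4  42.9  38.9]
```

```bash
python3 -m creep '[{"delta_pos":[4.6,0,3.9],"turn":[1,0,-1.1],"hand":8},{"delta_pos":[-7,0,8.4],"turn":[0,0,0],"hand":8},{"delta_pos":[-9,0,10.7],"turn":[0,0,0],"hand":8},{"delta_pos":[-6,0,7.1],"turn":[0,0,0],"hand":8},{"delta_pos":[-3.2,0,3.8],"turn":[0,0,0],"hand":8},{"delta_pos":[-1.6,0,1.9],"turn":[0,0,0],"hand":8},{"delta_pos":[0,0,0],"turn":[0,0,0],"hand":8}]'
python3 go.py 496 -196 50.9 56.5 40
```

```text
time_s: 23.55
tcp_pos: [0.4961, -0.1967, 0.0581]
eef_rot: [179.9, -39.8, 56.3]
force: [0.9, 0.1, -1.3]
finger_gap: 0.0136
gripper_force: 50.0
t 23.55 tcp [ 496.1 -196.7   58.1] F [ 0.9  0.1 -1.3] gap 13.6 gf 50.0
turn [ 0.24  0.23 -0.16] shift(after turn) [-4.2 -0.5  5.9] shift(now) [-4.2 -0.5  5.9] joints [ 53.  37. -20. 117. -47.  40.  42.]
```

```bash
python3 -m creep '[{"delta_pos":[-1.3,0,1.5],"turn":[0,0,0],"hand":8},{"delta_pos":[-1.3,0,1.5],"turn":[0,0,0],"hand":8},{"delta_pos":[-0.8,0,1],"turn":[0,0,0],"hand":8},{"delta_pos":[-0.6,0,0.8],"turn":[0,0,0],"hand":8},{"delta_pos":[-0.4,0,0.5],"turn":[0,0,0],"hand":8},{"delta_pos":[0,0,0],"turn":[0,0,0],"hand":8},{"delta_pos":[0,0,0],"turn":[0,0,0],"hand":8}]'
```

```text
time_s: 24.25
tcp_pos: [0.4963, -0.1968, 0.0517]
eef_rot: [179.8, -39.8, 56.3]
force: [0.6, -0.4, -1.1]
finger_gap: 0.0136
gripper_force: 50.0
```

```bash
python3 -m creep '[{"delta_pos":[-0.4,0,0.5],"turn":[0,0,0],"hand":8},{"delta_pos":[-0.4,0,0.5],"turn":[0,0,0],"hand":8},{"delta_pos":[0,0,0],"turn":[0,0,0],"hand":8},{"delta_pos":[0,0,0],"turn":[0,0,0],"hand":8}]'
```

```text
time_s: 24.65
tcp_pos: [0.4964, -0.1968, 0.0509]
eef_rot: [179.8, -39.8, 56.3]
force: [-2.6, -2.5, 6.1]
finger_gap: 0.0137
gripper_force: 50.0
```

```bash
python3 -m creep '[{"delta_pos":[0,0,0],"turn":[0,0,0],"hand":16},{"delta_pos":[0,0,0],"turn":[0,0,0],"hand":22},{"delta_pos":[0,0,0],"turn":[0,0,0],"hand":36},{"delta_pos":[0,0,0],"turn":[0,0,0],"hand":36},{"delta_pos":[0,0,-15],"turn":[0,0,0],"hand":36},{"delta_pos":[0,0,-30],"turn":[0,0,0],"hand":36},{"delta_pos":[0,0,-40],"turn":[0,0,0],"hand":36},{"delta_pos":[0,0,-40],"turn":[0,0,0],"hand":36}]'
python3 -m creep '[{"delta_pos":[0,0,-15],"turn":[0,0,0],"hand":36},{"delta_pos":[0,0,0],"turn":[0,0,0],"hand":36},{"delta_pos":[0,0,0],"turn":[0,0,0],"hand":36},{"delta_pos":[0,0,0],"turn":[0,0,0],"hand":36},{"delta_pos":[0,0,0],"turn":[0,0,0],"hand":36},{"delta_pos":[0,0,0],"turn":[0,0,0],"hand":36},{"delta_pos":[0,0,0],"turn":[0,0,0],"hand":36},{"delta_pos":[0,0,0],"turn":[0,0,0],"hand":36}]'
python3 - <<'E'
from h import *
p=env.read_camera("wrist"); W=cloud(p)
m=(abs(W[...,2]-.007)<.003)&(np.hypot(W[...,0]-.551,W[...,1]+.115)<.035); P=W[m]; print("blade z",np.median(P[:,2]),np.linalg.lstsq(np.c_[P[:,:2],np.ones(len(P))],P[:,2],rcond=None)[0][:2])
c1=p["color"][50:290,170:490]
q=env.read_camera("top"); W=cloud(q)
m=(W[...,2]>.072)&(W[...,2]<.1)&(np.hypot(W[...,0]-.534,W[...,1]+.41)<.09); P=W[m]; print("tray",cv2.minAreaRect((P[:,:2]*1000).astype(np.float32)),len(P))
c2=q["color"][80:320,130:450]
save("pics/final.png",np.vstack([cv2.resize(c1,(360,270)),cv2.resize(c2,(360,270),interpolation=cv2.INTER_CUBIC)]))
E
```

```text
time_s: 25.45
tcp_pos: [0.451, -0.2632, 0.1473]
eef_rot: [179.9, -39.8, 56.3]
force: [0.6, -1.7, 0.2]
finger_gap: 0.0358
gripper_force: 0.0
time_s: 26.25
tcp_pos: [0.4464, -0.2708, 0.1578]
eef_rot: [179.9, -39.8, 56.3]
force: [-0.8, 0.6, 1.1]
finger_gap: 0.036
gripper_force: 0.0
blade z 0.006970906470756932 [-0.00161519  0.0004037 ]
tray ((533.52001953125, -411.6644287109375), (89.71633911132812, 97.66634368896484), 34.28242874145508) 579
```

View pics/final.png

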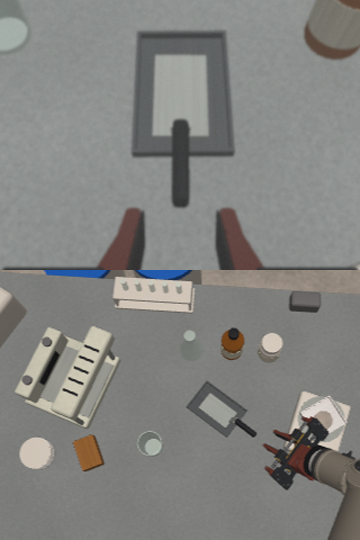

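The blade lies flat in the dish: top at z 7.0 mm, slope near zero, seen around (180,95). The tray with the stone sits centred on the pan around (322,415), about 1 mm off. The bystanders are where they were and the balance has had time to settle.

```bash
python3 -c "
from station import env
print(env.sign_off())"
```

```text
the job is handed in; nothing more can be done
None
```

The tray, with the stone slice still in it, is on the pan about 1 mm from its centre, the lifter's blade lies flat in its dish, and the job was handed in at about 26 s; no verdict was returned.

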